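Offer a strap hinge up to its jamb leaf and hold it for the pin

ROBOT

A 6-joint arm with a two-finger parallel gripper is mounted at the origin on a cart in front of the work surface, level with it; the furniture and walls round the work are solid. World frame = base frame: x ahead of the robot, y to its left, z up, the work surface at z = 0. Lengths are in m, angles in rad, forces in N, time in s.
With the tool pointing down it reaches from about 0.325 to 0.775 m from the base axis. Payload 5.5 kg.
Tool frame: the origin (TCP) lies midway between the tips of the shut fingers; the grasp point (between the pads) lies 19 mm behind it; z points along the fingers, y is the line along which they close (so a half turn about z gives the same grasp; the last joint's range is limited). The gripper opens to 88 mm and grips with 3 to 60 N. Pads are 20 mm wide; open, the fingers measure 115 mm over their backs; the gripper's body (75 mm by 178 mm) begins 61 mm behind the grasp point.
Start: joints at [1.254, 0.091, 1.231, -0, 1.82, -0.057], TCP at [0.154, 0.58, 0.223] pointing down, gripper open.
Joint ranges: [-2.87, 2.87], [-0.86, 2.18], [0.17, 2.46], [-1.51, 4.65], [0.06, 2.69], [-2.65, 2.65]. Speed limits (rad/s): [2.57, 2.57, 3.01, 3.14, 3.14, 3.14].

INTERFACE

Orientations are given as a unit quaternion [w, x, y, z].
In Python, from cell import bot, imaging gives the robot as it stands.
- The arm moves only by the shell command python3 -m crank 'ROWS' [FORCE]. ROWS is JSON, a list of rows, each an object of numbers: "fingers": the opening, from 0 (shut) to 1 (fully open); "dx", "dy", "dz": the shift along the world's x, y, z scaled (see below); "rx", "ry", "rz": the turn, a rotation vector about the world's x, y, z scaled (see below). In form: [{"fingers": .., "dx": .., "dy": .., "dz": .., "rx": .., "ry": .., "rz": ..}, ...]. A call has 1 to 8 rows; each row is the pose to reach, as a shift and turn from the pose commanded when the call began, turning the shorter way round; what a row does not reach only later rows make up. The controller multiplies each number of a shift by 0.15 m and each number of a turn by 180 degrees. A row lasts 1/8 s, in which the tool goes at most 62.5 mm and 10.7 degrees, less where a joint would pass 70% of its speed; a pose out of reach is approached as far as the arm can. A call with a number of a shift or a turn outside -1 to 1 is refused whole. A call with a gripper value outside its range is refused whole. The fingers move at their own pace and stop on an object; FORCE is the grip in N (left out, the last holds). Time passes only in rows, so rows that repeat a pose let the fingers close. It gives the time, the measured TCP pose, the force, the opening and the grip force at its end, in the units of the state.
- bot.observe(): the state, without advancing time (a new reading comes with each control period).
- imaging.snapshot(name): name is "side" or "top"; returns a dict with "img" (480x640x3 uint8, red, green, blue), "fx", "fy", "cx", "cy" (pixels), "k1" (the pictures are not rectified: a ray, as slopes to the right and down, at radius r is drawn at 1 + k1 r^2 times it, then the intrinsics apply), "cam_to_world" (4x4, takes a point from camera to world coordinates). Camera axes: x right, y down, z forward; pixel columns grow to the right and rows downward; lengths in m; the calibration is good to about 2 mm. A picture is of the moment at which its call begins. There is no depth.
- bot.job_done(): hands the job in; it is judged then, once.
Trained networks look in a picture, given as the dict that the camera call returned (one of the last four; its "shot" number tells which), for a name from the list of things; names that differ only in an ending like _2 or _b are one class to them, and where a whole thing is asked for, a point or a joint stands for the part that bears it (a point fixed in the world has none). Each returns a list of dicts, best first, with "conf" (0 to 1); they miss things now and then, are a little off and sometimes report something else, mostly with a low value. They report only what shows in the picture. A call takes as long as a camera call.
- imaging.trace(picture, thing): "region" (480x640 bool, what is visible of it) and "pixel" ([column, row] in pixels, amid what is visible of it).
The state is a dict: "time": time; "qpos": joint angles; "qvel": joint speeds; "tau": joint torques, N m; "tool_pos": TCP position; "orientation": TCP orientation; "force": force on the tool from outside, world axes, zero at the start; "ft_torque": the same for the moment, N m; "opening": finger opening in m; "grasp_force": force on a finger pad.
Only numpy, scipy, OpenCV 4.12 (cv2) and the standard library are available. Lean on these libraries where they do the work, as an engineer would, in place of code of your own. Each camera call takes 0.05 s, during which the arm holds its last target. There are 200 camera calls.

TASK

Pull the bright zinc-plated hinge strap up out of the blue holder and lower its knuckle into the gap between the two knuckles of the leaf on the green gate post, so that all three holes line up for the hinge pin. Finish while still holding the strap upright and steady there, without bearing down on the post; someone else will push the pin in. Leave the black strap standing in the holder, do not shove the post, and do not disturb the pin, the padlock or the tape.

Things in the scene. Friction and masses are not known exactly. Their poses are not given: they have to be found in the camera images.
- zinc_strap: bright zinc-plated (silver) strap leaf, 0.3 kg, the one to use: a flat blade 8 mm thick on a barrel-shaped knuckle. Origin: middle of the 10 mm pin hole in the knuckle. z runs up the blade to its tip at +150 mm, x is normal to the blade (faces at +-4 mm), y is the hole's axis. Knuckle: 18 mm across, 32 mm long (y = +-16 mm), ends chamfered 2 mm
- strap_tip (a point): the rounded top end of the zinc strap's blade, 150 mm up from its hole; axes as the strap's. The blade is 24 mm wide here (along y), tapering out to 32 mm at the knuckle. It stands knuckle down in one of the holder's two tubes (which one varies), loose, leaning up to about 5 degrees along its x; the top 70 mm or so stand out of the tube
- black_strap: the same strap in black, standing in the holder's other tube, 72 mm from the zinc one; it stays there. Origin and axes as for zinc_strap
- holder: blue steel holder, fixed to the bench, base plate 80 x 140 x 6 mm with two upright rectangular tubes at x = 0, y = +-36 mm. Origin on the bench below the middle between the tubes, z up. Straps stand with their y along its y. A black marker stands in a small round tube behind, at x = 26, y = 0 mm, top about 145 mm above the bench
- tube_mid (a point): the point midway between the holder's two tubes at the height of their rims, 91 mm above the bench. Each tube is 22 mm (x) by 40 mm (y) inside, walls 3 mm, its floor 6 mm above the bench, so a standing strap's hole is 15 mm above the bench
- gate_post: offcut of green steel box section lying loose on the bench, 80 (x) x 120 (y) x 50 mm high, 1.8 kg. Origin: centre of its underside, z up. On top is bolted a zinc hinge leaf, 6 mm plate from x = -22 to +36 mm, with two knuckles (barrels along y, 18 mm across) at y = -46 to -18 and +18 to +46 mm, axis at x = -22, z = 59 mm
- jamb_bore (a point): point midway between the leaf's two knuckles, on the axis of their 10 mm holes; axes as gate_post's. The zinc strap's origin belongs here. The gap is 36 mm wide (y); in it the post's top is bare, 9 mm below this point, so the strap's knuckle resting there is at the right height. The leaf's edge is 10 mm behind this point (+x); the front (-x) is open
- hinge_pin: bystander: brass-coloured L-shaped hinge pin, 9 mm thick, 115 mm long, lying on the bench behind the work; origin on the bench under its shaft
- padlock: bystander: steel padlock 79 x 50 x 18 mm lying near the front edge of the bench; origin at the centre of its underside
- tape: bystander: black roll of tape 55 mm across, 19 mm high, lying behind the work; origin at the centre of its underside

How it is judged:
By the outcome, as a careful person would: the job done as asked, in the order asked, and still so for the second after the job is handed in, while the arm keeps its last pose, push and grip.
It also fails if it takes over 45 s, if anything falls off the work surface, if the arm or the gripper's body presses on something with over 40 N, if the wrist force passes 120 N, or if a joint passes its speed limit or range.

## Working session

There is one attempt and no reset: what is moved stays moved. The work goes in short steps, Python scripts to look and compute and a shell command to move; the robot and the scene stay as the last step left them, time stands still between calls to the robot, and variables do not carry over. Pictures are saved under pics/ and viewed, at most 10 in all, crops included, and the job is handed in when it is done.

```bash
mkdir -p pics; ls
cat > h.py <<'E'
import numpy as np, cv2, json
from cell import bot, imaging
def snap(n): return imaging.snapshot(n)
def save(p,f,crop=None,s=1):
    im=p["img"][:,:,::-1]
    if crop: x0,y0,x1,y1=crop; im=im[y0:y1,x0:x1]
    cv2.imwrite("pics/"+f,cv2.resize(im,None,fx=s,fy=s,interpolation=cv2.INTER_CUBIC))
def KD(p): return np.array([[p["fx"],0,p["cx"]],[0,p["fy"],p["cy"]],[0,0,1.]]),np.array([p["k1"],0,0,0.])
def ray(p,uv):
    K,D=KD(p); n=cv2.undistortPointsIter(np.float64(uv).reshape(-1,1,2),K,D,None,None,(3,50,1e-9)).reshape(-1,2)
    T=np.array(p["cam_to_world"]); d=np.c_[n,np.ones(len(n))]@T[:3,:3].T
    return T[:3,3],d
def onz(p,uv,z):
    o,d=ray(p,uv); return o+d*((z-o[2])/d[:,2])[:,None]
def proj(p,X):
    T=np.linalg.inv(np.array(p["cam_to_world"])); K,D=KD(p)
    return cv2.projectPoints(np.float64(X).reshape(-1,1,3),cv2.Rodrigues(T[:3,:3])[0],T[:3,3],K,D)[0].reshape(-1,2)
E
python3 - <<'E'
from h import *
a=snap("top");b=snap("side");save(a,"t0.png");save(b,"s0.png")
for n,p in(("top",a),("side",b)):
    print(n,p["fx"],p["k1"],np.round(p["cam_to_world"],3).tolist())
    for t in["zinc_strap","black_strap","holder","gate_post","strap_tip","tube_mid","jamb_bore","hinge_pin","padlock","tape"]:
        r=imaging.trace(p,t); print(t,[(round(d["conf"],2),np.round(d["pixel"]).tolist(),int(d["region"].sum())) for d in r[:3]])
print(bot.observe())
E
```

```text
pics
top 560.0239023427467 -0.10937496965608588 [[0.027, -0.991, 0.13, 0.456], [-0.999, -0.024, 0.023, -0.16], [-0.019, -0.131, -0.991, 0.97], [0.0, 0.0, 0.0, 1.0]]
zinc_strap [(0.65, [372.0, 245.0], 402)]
black_strap [(0.57, [418.0, 252.0], 465)]
holder [(0.82, [395.0, 258.0], 3054)]
gate_post [(0.7, [280.0, 268.0], 3378)]
strap_tip [(0.81, [374.0, 244.0], 399), (0.39, [383.0, 349.0], 997)]
tube_mid [(0.86, [389.0, 257.0], 3042)]
jamb_bore [(0.91, [280.0, 267.0], 3408)]
hinge_pin [(0.74, [339.0, 167.0], 426)]
padlock [(0.73, [386.0, 349.0], 1066)]
tape [(0.57, [411.0, 145.0], 453)]
side 569.6178235148199 -0.1460131199023637 [[-0.882, -0.302, 0.362, 0.201], [-0.471, 0.597, -0.649, 0.495], [-0.02, -0.743, -0.669, 0.763], [0.0, 0.0, 0.0, 1.0]]
zinc_strap [(0.63, [337.0, 212.0], 443)]
black_strap [(0.6, [356.0, 189.0], 430), (0.54, [318.0, 307.0], 3177)]
holder [(0.97, [352.0, 243.0], 2751)]
gate_post [(0.8, [318.0, 304.0], 3100)]
strap_tip [(0.56, [335.0, 208.0], 449)]
tube_mid [(0.88, [350.0, 239.0], 2702)]
jamb_bore [(0.81, [320.0, 307.0], 3172)]
hinge_pin []
padlock [(0.8, [424.0, 276.0], 809)]
tape [(0.68, [274.0, 201.0], 145)]
{'time': 1.1, 'qpos': array([ 1.25429622e+00,  9.10987320e-02,  1.23070290e+00, -3.00049843e-06,
        1.81980580e+00, -5.67143609e-02]), 'qvel': array([ 9.35443309e-04,  1.49650556e-03,  1.36007178e-04, -7.42096137e-05,
       -2.93586261e-04,  8.97058740e-04]), 'tau': array([-1.90443334e-04, -4.46192157e+01, -4.06517994e+01,  6.99891220e-02,
        1.91923039e-02,  1.35173264e-05]), 'tool_pos': array([0.15413842, 0.57987418, 0.22263033]), 'orientation': array([ 5.76267897e-08,  1.29528283e-01,  9.91575728e-01, -7.53184274e-06]), 'force': array([-0.1526811 , -0.43657632, -1.15872236]), 'ft_torque': array([-0.03584974,  0.03777959,  0.00336082]), 'grasp_force': 0.0, 'opening': 0.08763288928149826}
```

Run:
```python
import cv2
a=cv2.imread("pics/t0.png");b=cv2.imread("pics/s0.png")
cv2.imwrite("pics/t0c.png",cv2.resize(a[200:330,240:440],None,fx=4,fy=4,interpolation=cv2.INTER_CUBIC))
cv2.imwrite("pics/s0c.png",cv2.resize(b[160:350,260:460],None,fx=3.15,fy=3.15,interpolation=cv2.INTER_CUBIC))
```

```text
(no output)
```

View pics/t0c.png

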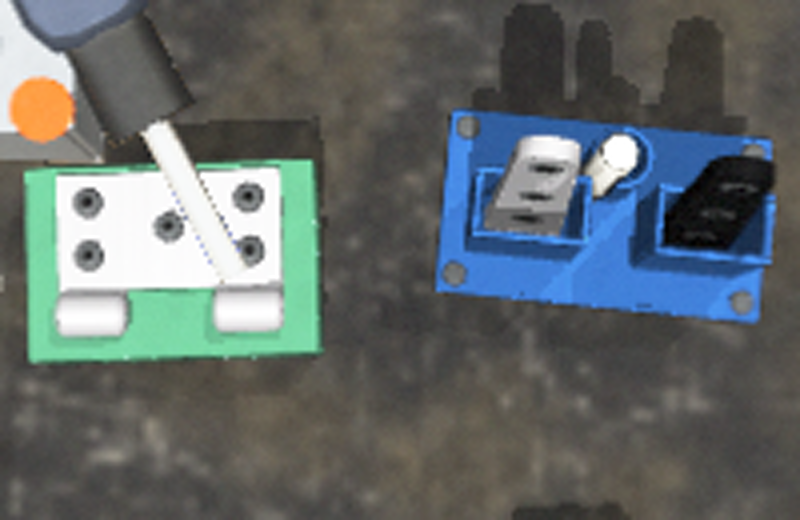

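View pics/s0c.png

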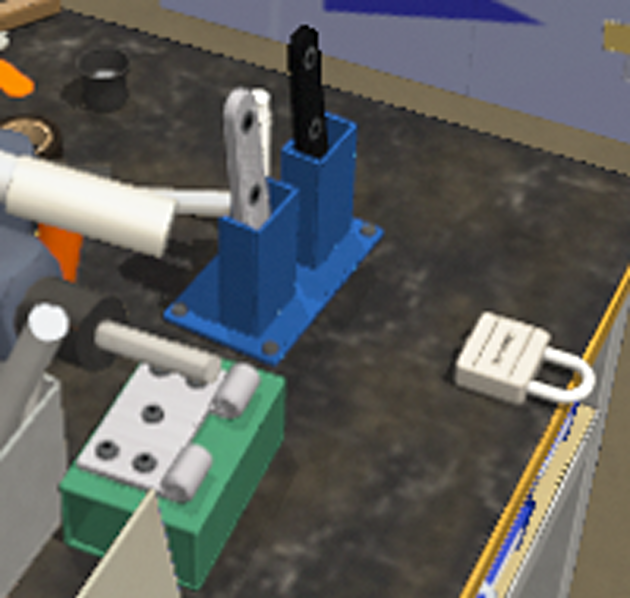

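The top crop shows the post (corners at about (246,242), (318,240), (320,288), (247,290)) and the holder, with the zinc strap in its left tube. Some white rods overlap the post, so I'll check the full views for obstacles.

View pics/t0.png

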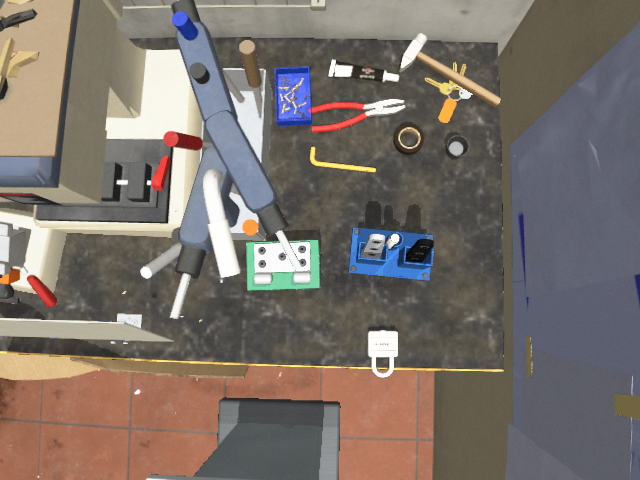

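View pics/s0.png

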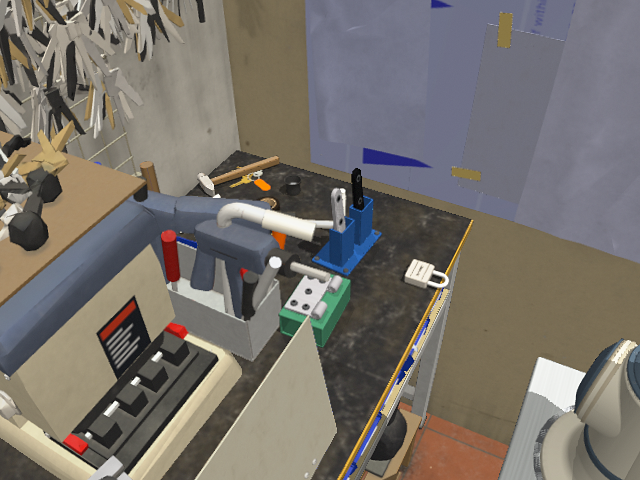

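```bash
cat > m.py <<'E'
from h import *
from scipy.optimize import least_squares
a=snap("top");b=snap("side")
tc=lambda L:np.array(L)/4+[240,200]-0.375
sc=lambda L:np.array(L)/3.15+[260,160]-0.34
# post: top-face corners, z=.05 : order obj corners (x,y): (+,+),(+,-),(-,-),(-,+)
def R(t):return np.array([[np.cos(t),-np.sin(t),0],[np.sin(t),np.cos(t),0],[0,0,1]])
def fit(P,obs,x0):
    f=lambda q:np.concatenate([(proj(p,P[i]@R(q[2]).T+[q[0],q[1],0])-uv).ravel() for p,i,uv in obs])
    s=least_squares(f,x0,loss='soft_l1'); return s.x,np.abs(s.fun)
P=np.array([[.04,.06,.05],[.04,-.06,.05],[-.04,-.06,.05],[-.04,.06,.05]])
top=tc([[26,170],[312,160],[322,352],[30,361]]);
g=onz(a,top,.05);print(np.round(g,4).tolist())
sid=sc([[62,490],[283,375],[195,530]])
q=[*g.mean(0)[:2],0]
print("post top",fit(P,[(a,[0,1,2,3],top)],q))
print("post both",fit(P,[(a,[0,1,2,3],top),(b,[0,2,3],sid)],q))
H=np.array([[.04,.07,.006],[.04,-.07,.006],[-.04,-.07,.006],[-.04,.07,.006]])
th=tc([[450,112],[773,141],[758,322],[437,292]])
g=onz(a,th,.006);print(np.round(g,4).tolist())
print("holder",fit(H,[(a,[0,1,2,3],th)],[*g.mean(0)[:2],0]))
E
python3 m.py
```

```text
[[0.5557, -0.0092, 0.05], [0.5629, -0.1279, 0.05], [0.4838, -0.1343, 0.05], [0.4768, -0.0143, 0.05]]
post top (array([ 0.51981041, -0.07145447,  0.06345213]), array([0.10171046, 0.12941213, 0.54339645, 0.38959875, 0.2448161 ,
       0.08761991, 0.14056762, 0.42646729]))
post both (array([ 0.52023047, -0.07107615,  0.06706445]), array([0.40001769, 0.25336358, 0.23015801, 0.77373915, 0.38528302,
       0.31151629, 0.26789491, 0.29253296, 0.71563763, 1.98251919,
       1.58159756, 0.02043485, 1.64134113, 0.44943993]))
[[0.5904, -0.1857, 0.006], [0.5812, -0.3261, 0.006], [0.5026, -0.32, 0.006], [0.5122, -0.1817, 0.006]]
holder (array([ 0.54661588, -0.25337265, -0.06682957]), array([0.30168745, 0.43153422, 0.1430234 , 0.39484596, 0.33816303,
       0.34917174, 0.52554617, 0.45802957]))
```

The full views show a machine on the left with levers: blue arms, white tubes and rods. One rod tip overhangs the post at top (299,268), and a thin board stands in front left. I'll triangulate these.

```bash
cat > tri.py <<'E'
from h import *
a=snap("top");b=snap("side")
def tri(u,v):
    o1,d1=ray(a,u);o2,d2=ray(b,v);d1=d1[0]/np.linalg.norm(d1);d2=d2[0]/np.linalg.norm(d2)
    s=np.linalg.lstsq(np.c_[d1,-d2],o2-o1,rcond=None)[0]
    p,q=o1+s[0]*d1,o2+s[1]*d2; return np.round((p+q)/2,3),round(np.linalg.norm(p-q)*1e3,1)
for n,u,v in [("rod tip-a",(299,268),(328,277)),("rod tip-b",(299,268),(333,230)),("rod base-a",(281,236),(291,267)),("rod base b",(281,236),(316,228)),
 ("whitetube end a",(229,275),(313,230)),("whitetube end b",(229,275),(278,262)),("white tube end c",(145,272),(278,262)),("rod2tip",(175,317),(278,262)),("rod2tip b",(175,317),(328,277)),("board corner",(171,340),(302,318)),("board tip",(171,340),(337,430)),
 ("zinc tip",(240+552/4,200+140/4),(260+240/3.15,160+92/3.15)),("marker top",(240+622/4,200+153/4),(260+262/3.15,160+93/3.15)),("black tip",(240+745/4,200+160/4),(260+304/3.15,160+28/3.15))]: print(n,tri([u],[v]))
# side epipolar line of rod tip
for z in(.06,.15,.2,.25,.3,.35,.4,.5): X=onz(a,[[299,268]],z); print(z,X.round(3)[0],proj(b,X).round()[0], onz(a,[[171,340]],z).round(3)[0],proj(b,onz(a,[[171,340]],z)).round()[0])
E
python3 tri.py
```

```text
rod tip-a (array([ 0.513, -0.1  ,  0.071]), np.float64(1.6))
rod tip-b (array([ 0.507, -0.107,  0.174]), np.float64(1.1))
rod base-a (array([ 0.563, -0.071,  0.098]), np.float64(4.1))
rod base b (array([ 0.539, -0.086,  0.185]), np.float64(25.8))
whitetube end a (array([ 0.492, -0.021,  0.247]), np.float64(2.2))
whitetube end b (array([0.514, 0.001, 0.191]), np.float64(46.1))
white tube end c (array([0.489, 0.08 , 0.275]), np.float64(3.3))
rod2tip (array([0.463, 0.059, 0.265]), np.float64(64.5))
rod2tip b (array([0.434, 0.048, 0.244]), np.float64(0.2))
board corner (array([0.426, 0.078, 0.199]), np.float64(55.3))
board tip (array([0.386, 0.119, 0.012]), np.float64(3.3))
zinc tip (array([ 0.558, -0.22 ,  0.161]), np.float64(2.0))
marker top (array([ 0.557, -0.247,  0.142]), np.float64(0.6))
black tip (array([ 0.552, -0.29 ,  0.162]), np.float64(2.5))
0.06 [ 0.514 -0.099  0.06 ] [327. 282.] [0.391 0.106 0.06 ] [337. 404.]
0.15 [ 0.509 -0.105  0.15 ] [331. 242.] [0.398 0.079 0.15 ] [342. 351.]
0.2 [ 0.505 -0.109  0.2  ] [334. 217.] [0.401 0.065 0.2  ] [345. 318.]
0.25 [ 0.502 -0.112  0.25 ] [337. 190.] [0.405 0.05  0.25 ] [348. 283.]
0.3 [ 0.499 -0.115  0.3  ] [340. 162.] [0.408 0.036 0.3  ] [352. 245.]
0.35 [ 0.496 -0.119  0.35 ] [343. 131.] [0.412 0.021 0.35 ] [355. 205.]
0.4 [ 0.493 -0.122  0.4  ] [347.  98.] [0.415 0.006 0.4  ] [359. 162.]
0.5 [ 0.486 -0.129  0.5  ] [355.  25.] [ 0.423 -0.023  0.5  ] [367.  68.]
```

Run:
```python
import cv2,numpy as np
a=cv2.imread("pics/t0.png");b=cv2.imread("pics/s0.png")
f=lambda i,x,y,w,h,s:cv2.resize(i[y:y+h,x:x+w],None,fx=s,fy=s,interpolation=cv2.INTER_CUBIC)
A=f(a,140,140,200,190,2);B=f(b,215,190,133,150,3)
A=cv2.resize(A,(400,380));B=B[:450,:399]
c=np.zeros((450,800,3),np.uint8);c[:380,:400]=A;c[:450,401:800]=B
cv2.imwrite("pics/c1.png",c)
```

```text
(no output)
```

View pics/c1.png

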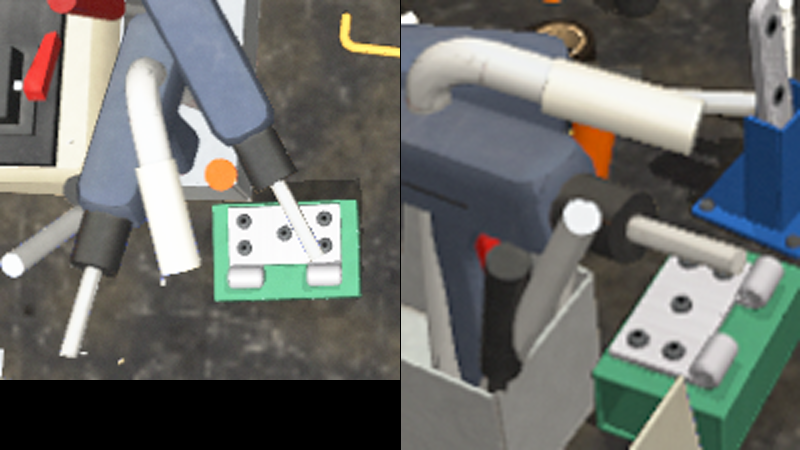

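The side crop shows the beige rod with the black sleeve belongs to the front-left arm. Rod A over the post is the thin white one, ending at side (333,224), so its tip is at z≈0.18. The post has to be approached from the open front, with the tool pitched and the fingers closing on the strap's edges. I'll get the geometry and start moving.

```bash
cat >> h.py <<'E'
def pl(p,u,v):
    o,d=ray(p,[u,v]); return o,np.cross(d[0],d[1])
from scipy.spatial.transform import Rotation as Ro
def qw(q): return Ro.from_quat([q[1],q[2],q[3],q[0]])
def aim(yaw,down):  # tool y = horizontal along yaw+90, z forward & 'down' deg below horizontal
    c=np.radians(down); z=np.array([np.cos(c)*np.cos(yaw),np.cos(c)*np.sin(yaw),-np.sin(c)]); y=np.array([-np.sin(yaw),np.cos(yaw),0])
    return Ro.from_matrix(np.c_[np.cross(y,z),y,z])
def togo(pos,yaw,down):  # grasp point pos
    s=bot.observe(); A=aim(yaw,down); R0=qw(s["orientation"])
    # nearer of the two half-turn-equivalent grasps
    B=A*Ro.from_rotvec([0,0,np.pi]); D=min((A*R0.inv(),B*R0.inv()),key=lambda r:r.magnitude())
    tcp=np.array(pos)+A.as_matrix()[:,2]*.019
    print("tcp target",tcp.round(4),"shift/.15",((tcp-s["tool_pos"])/.15).round(3),"turn/180",(D.as_rotvec()/np.pi).round(4),"deg",np.degrees(D.magnitude()).round(1))
E
python3 - <<'E'
from h import *
a=snap("top");b=snap("side")
o1,n1=pl(a,(281,236),(299,268));o2,n2=pl(b,(315,223),(333,224.5))
d=np.cross(n1,n2);d/=np.linalg.norm(d)
x=np.linalg.lstsq(np.array([n1/np.linalg.norm(n1),n2/np.linalg.norm(n2)]),np.array([n1@o1/np.linalg.norm(n1),n2@o2/np.linalg.norm(n2)]),rcond=None)[0]
for y in(-.11,-.0725,-.05,-.02): print("rod",(x+d*(y-x[1])/d[1]).round(3))
for p,n in((a,"top"),(b,"side")):
    for t in("zinc_strap",):
        r=imaging.trace(p,t)[0]["region"];ys,xs=np.nonzero(r);print(n,xs.min(),xs.max(),ys.min(),ys.max(), cv2.minAreaRect(np.c_[xs,ys].astype(np.float32)))
togo([.45,-.2175,.2],-.067,30)
E
python3 -m crank '[{"fingers":1,"dx":0.2,"dy":-0.6,"dz":1},{"fingers":1,"dx":0.3,"dy":-1,"dz":1},{"fingers":1,"dx":0.3,"dy":-1,"dz":1},{"fingers":1,"dx":0.3,"dy":-1,"dz":1}]'
```

```text
rod [ 0.503 -0.11   0.184]
rod [ 0.565 -0.073  0.197]
rod [ 0.603 -0.05   0.204]
rod [ 0.653 -0.02   0.214]
top 361 385 233 258 ((373.20001220703125, 245.89999389648438), (19.92234992980957, 27.51181411743164), 18.434947967529297)Traceback (most recent call last):
  File "<stdin>", line 9, in <module>
IndexError: list index out of range
schema error: expected keys fingers, dx, dy, dz, rx, ry, rz
```

```bash
python3 -m crank '[{"fingers":1,"dx":0.2,"dy":-0.6,"dz":1,"rx":0,"ry":0,"rz":0},{"fingers":1,"dx":0.4,"dy":-1,"dz":1,"rx":0,"ry":0,"rz":0},{"fingers":1,"dx":0.4,"dy":-1,"dz":1,"rx":0,"ry":0,"rz":0},{"fingers":1,"dx":0.4,"dy":-1,"dz":1,"rx":0,"ry":0,"rz":0}]' && python3 -m crank '[{"fingers":1,"dx":0.5,"dy":-1,"dz":0.5,"rx":0,"ry":0,"rz":0},{"fingers":1,"dx":0.5,"dy":-1,"dz":0.5,"rx":0,"ry":0,"rz":0},{"fingers":1,"dx":0.5,"dy":-1,"dz":0.5,"rx":0,"ry":0,"rz":0},{"fingers":1,"dx":0.5,"dy":-1,"dz":0.5,"rx":0,"ry":0,"rz":0}]' && python3 -m crank '[{"fingers":1,"dx":0.4,"dy":-1,"dz":0,"rx":0,"ry":0,"rz":0},{"fingers":1,"dx":0.4,"dy":-1,"dz":0,"rx":0,"ry":0,"rz":0},{"fingers":1,"dx":0.4,"dy":-1,"dz":0,"rx":0,"ry":0,"rz":0}]'
```

```text
time: 2.0
tool_pos: [0.2147, 0.4281, 0.3758]
orientation: [0.001, 0.13, 0.992, 0.002]
force: [-0.1, 0.1, -0.3]
opening: 0.0878
grasp_force: 0.0
time: 2.5
tool_pos: [0.2902, 0.2773, 0.4505]
orientation: [0.002, 0.132, 0.991, 0.002]
force: [-0.4, 0.1, -0.0]
opening: 0.0881
grasp_force: 0.0
time: 2.88
tool_pos: [0.3496, 0.1288, 0.4469]
orientation: [-0.0, 0.13, 0.992, -0.0]
force: [0.3, -0.2, -0.8]
opening: 0.0878
grasp_force: 0.0
```

```bash
python3 -m crank '[{"fingers":1,"dx":0.1,"dy":-1,"dz":0,"rx":0,"ry":0,"rz":0},{"fingers":1,"dx":0.1,"dy":-1,"dz":0,"rx":0,"ry":0,"rz":0},{"fingers":1,"dx":0.1,"dy":-1,"dz":0,"rx":0,"ry":0,"rz":0}]' && python3 -m crank '[{"fingers":0.42,"dx":0.2,"dy":-1,"dz":0,"rx":0,"ry":0,"rz":0},{"fingers":0.42,"dx":0.2,"dy":-1,"dz":0,"rx":0,"ry":0,"rz":0},{"fingers":0.42,"dx":0.2,"dy":-1,"dz":0,"rx":0,"ry":0,"rz":0}]'
python3 - <<'E'
from h import *
togo([.46,-.2175,.25],-.067,30); print(bot.observe()["qpos"].round(2))
E
```

```text
time: 3.25
tool_pos: [0.3644, -0.0219, 0.4467]
orientation: [-0.001, 0.131, 0.991, -0.0]
force: [-0.5, 1.0, -0.4]
opening: 0.0875
grasp_force: 0.0
time: 3.62
tool_pos: [0.395, -0.1722, 0.4457]
orientation: [-0.001, 0.13, 0.991, 0.001]
force: [0.6, 0.3, 0.1]
opening: 0.0615
grasp_force: 0.0
tcp target [ 0.4764 -0.2186  0.2405] shift/.15 [ 0.543 -0.309 -1.368] turn/180 [-0.0549 -0.3302  0.056 ] deg 61.1
[-0.49 -0.18  1.08  0.    2.24 -1.8 ]
```

```bash
python3 -m crank '[{"fingers":0.42,"dx":0.2,"dy":-0.3,"dz":0,"rx":-0.055,"ry":-0.33,"rz":0.056},{"fingers":0.42,"dx":0.2,"dy":-0.3,"dz":0,"rx":-0.055,"ry":-0.33,"rz":0.056},{"fingers":0.42,"dx":0.2,"dy":-0.3,"dz":-0.3,"rx":-0.055,"ry":-0.33,"rz":0.056},{"fingers":0.42,"dx":0.2,"dy":-0.3,"dz":-0.5,"rx":-0.055,"ry":-0.33,"rz":0.056},{"fingers":0.42,"dx":0.2,"dy":-0.3,"dz":-0.8,"rx":-0.055,"ry":-0.33,"rz":0.056},{"fingers":0.42,"dx":0.2,"dy":-0.3,"dz":-1,"rx":-0.055,"ry":-0.33,"rz":0.056},{"fingers":0.42,"dx":0.2,"dy":-0.3,"dz":-1,"rx":-0.055,"ry":-0.33,"rz":0.056},{"fingers":0.42,"dx":0.2,"dy":-0.3,"dz":-1,"rx":-0.055,"ry":-0.33,"rz":0.056}]'
python3 - <<'E'
from h import *
print(bot.observe()["qpos"].round(2))
togo([.46,-.2175,.25],-.067,30)
a=snap("top");b=snap("side");save(a,"t1.png");
im=np.zeros((500,800,3),np.uint8)
A=a["img"][150:400,300:500,::-1];B=b["img"][120:370,280:480,::-1]
im[:,:400]=cv2.resize(A,(400,500));im[:,400:]=cv2.resize(B,(400,500));cv2.imwrite("pics/c2.png",im)
for p in(a,b):
    for t in("zinc_strap","strap_tip"):
        for r in imaging.trace(p,t)[:1]: ys,xs=np.nonzero(r["region"]);print(t,r["conf"],r["pixel"],xs.min(),xs.max(),ys.min(),ys.max())
E
```

```text
time: 4.62
tool_pos: [0.4462, -0.2499, 0.3065]
orientation: [0.494, 0.02, 0.869, -0.004]
force: [-0.9, 0.9, 0.5]
opening: 0.0367
grasp_force: 0.0
[-1.15 -0.86  2.11  0.91  1.37 -2.61]
tcp target [ 0.4764 -0.2186  0.2405] shift/.15 [ 0.202  0.208 -0.44 ] turn/180 [-0.004  -0.0039 -0.0091] deg 1.9
zinc_strap 0.55 [374.2, 243.8] 361 385 234 258
strap_tip 0.63 [371.9, 242.6] 361 385 234 258
zinc_strap 0.61 [339.2, 211.0] 331 345 188 232
strap_tip 0.73 [334.1, 211.7] 332 344 189 231
```

View pics/c2.png

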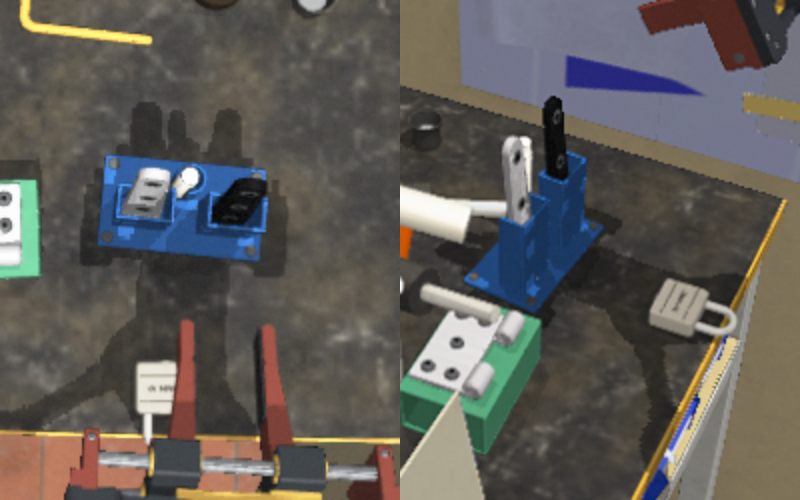

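c2: the fingers are in the top view (red, tips at display (187,322) and (268,327)). They straddle in y and the wide body lies along y. The holder is undisturbed. Before reaching in, I'll check the holder and marker geometry by projecting the model.

Run:
```python
from h import *
a=snap("top");b=snap("side")
c=np.array([.5466,-.2534,0]);t=-.067;Rz=Ro.from_euler('z',t).as_matrix()
W=lambda L:np.array(L)@Rz.T+c
rim=W([[sx*14,s*36+sy*23,91] for s in(1,-1) for sx,sy in((1,1),(1,-1),(-1,-1),(-1,1))]*np.array(.001))
mk=W([[.026,0,.145],[.026,0,.06]])
blade=W([[.008+s,.036+y,.163] for s in(-.004,.004) for y in(-.012,.012)])
out=[]
for p,(x0,y0,x1,y1) in((a,(345,215,445,290)),(b,(310,160,410,285))):
    im=cv2.resize(p["img"][y0:y1,x0:x1,::-1],None,fx=4,fy=4,interpolation=cv2.INTER_CUBIC)
    q=lambda X:((proj(p,X)-[x0,y0]+.5)*4).round().astype(int)
    for k in(0,4): cv2.polylines(im,[q(rim)[k:k+4]],True,(0,255,255),1)
    cv2.line(im,*map(tuple,q(mk).tolist()),(0,0,255),1)
    for u in q(blade): cv2.circle(im,tuple(u.tolist()),2,(0,255,0),-1)
    out.append(im)
h=max(o.shape[0] for o in out)
cv2.imwrite("pics/c3.png",np.hstack([np.pad(o,((0,h-o.shape[0]),(0,0),(0,0))) for o in out]))
```

```text
(no output)
```

View pics/c3.png

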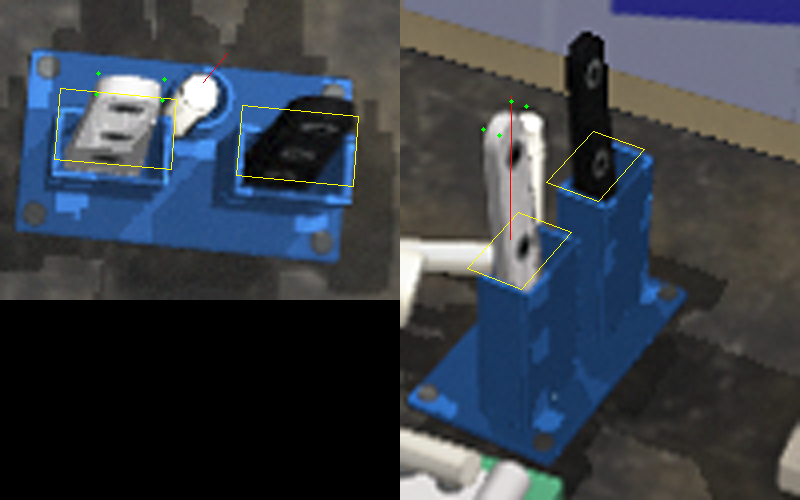

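c3 shows the tube rims sit a few mm toward −x of my plate fit, while the strap tip agrees. It also shows the marker top right beside the strap edge, near (.557,−.247,.142), so an edge grip would foul it. I'm switching to a face grip high on the blade, fingers closing along the strap's x, with the tool rolled 20° so its body leans toward −y. That clears the marker, the black strap, the rod and the tube.

```bash
cat >> h.py <<'E'
def strapR(yaw,lean): return Ro.from_euler('z',yaw)*Ro.from_euler('y',lean,degrees=True)
def toolR(yaw,lean,phi=20):
    c=np.radians(phi); z=np.array([0,np.sin(c),-np.cos(c)]); y=np.array([1.,0,0])
    return strapR(yaw,lean)*Ro.from_matrix(np.c_[np.cross(y,z),y,z])
def togo2(grasp,yaw,lean,phi=20):
    s=bot.observe(); A=toolR(yaw,lean,phi); D=A*qw(s["orientation"]).inv()
    tcp=np.array(grasp)+A.as_matrix()[:,2]*.019
    print("tcp",tcp.round(4),"shift/.15",((tcp-s["tool_pos"])/.15).round(3),"turn/180",(D.as_rotvec()/np.pi).round(4),"deg",np.degrees(D.magnitude()).round(1))
E
python3 - <<'E'
from h import *
from scipy.optimize import least_squares
a=snap("top");b=snap("side")
# fit holder with plate corners(top) and rim corners (both) read off c3
T=lambda L:np.array(L)/4+[345,215]-.5; S=lambda L:(np.array(L)-[400,0])/4+[310,160]-.5
P=[(a,T([[30,50],[352,78],[338,262],[16,232]]),[[40,70,6],[40,-70,6],[-40,-70,6],[-40,70,6]]),
   (a,T([[52,168],[166,180],[238,187],[350,200]]),[[-14,59,91],[-14,13,91],[-14,-13,91],[-14,-59,91]]),
   (b,S([[478,277],[528,292],[576,238],[653,158]]),[[-14+28,59,91],[-14,59,91],[-14,13,91],[-14,-59,91]]),
   (b,S([[546,465],[686,292]]),[[-40,70,6],[-40,-70,6]])]
f=lambda q:np.concatenate([(proj(p,np.array(X)*.001@Ro.from_euler('z',q[2]).as_matrix().T+[q[0],q[1],0])-u).ravel() for p,u,X in P])
s=least_squares(f,[.545,-.253,-.067],loss='soft_l1');print(s.x,s.fun.round(1))
c=s.x[:2]+Ro.from_euler('z',s.x[2]).apply([0,.036,0])[:2];print("tube",c)
print("white tube corner",onz(a,[[240,271]],.24))
togo2([.50,-.219,.32],-.067,0)
E
```

```text
[ 0.54345214 -0.25241616 -0.07057356] [-0.1  1.8 -0.2  2.4 -0.2  2.4 -0.8  2.2 -0.2 -0.5  0.5 -0.7 -1.1 -0.9
  0.  -1.4 -1.5 -1.5 -0.6 -0.   0.  -0.7 -0.8 -1.4  3.6 -0.8  3.1 -0.3]
tube [ 0.54599068 -0.21650578]
white tube corner [[ 0.49684441 -0.03401389  0.24      ]]
tcp [ 0.5004 -0.2125  0.3021] shift/.15 [ 0.364  0.252 -0.012] turn/180 [ 0.3562  0.3256 -0.4157] deg 114.6
```

```bash
python3 -m crank '[{"fingers":0.42,"dx":-0.1,"dy":0.2,"dz":0.5,"rx":0.356,"ry":0.326,"rz":-0.416},{"fingers":0.42,"dx":-0.1,"dy":0.2,"dz":0.6,"rx":0.356,"ry":0.326,"rz":-0.416},{"fingers":0.42,"dx":0,"dy":0.2,"dz":0.6,"rx":0.356,"ry":0.326,"rz":-0.416},{"fingers":0.42,"dx":0,"dy":0.2,"dz":0.6,"rx":0.356,"ry":0.326,"rz":-0.416},{"fingers":0.42,"dx":0,"dy":0.2,"dz":0.6,"rx":0.356,"ry":0.326,"rz":-0.416},{"fingers":0.42,"dx":0,"dy":0.2,"dz":0.6,"rx":0.356,"ry":0.326,"rz":-0.416},{"fingers":0.42,"dx":0.1,"dy":0.2,"dz":0.6,"rx":0.356,"ry":0.326,"rz":-0.416},{"fingers":0.42,"dx":0.2,"dy":0.2,"dz":0.6,"rx":0.356,"ry":0.326,"rz":-0.416}]'
python3 - <<'E'
from h import *
togo2([.556,-.219,.24],-.068,4); print(bot.observe()["qpos"].round(2))
E
```

```text
time: 6.12
tool_pos: [0.4763, -0.2202, 0.3942]
orientation: [0.067, 0.571, 0.812, 0.099]
force: [-0.0, 0.4, 1.1]
opening: 0.0367
grasp_force: 0.0
tcp [ 0.5552 -0.2124  0.2222] shift/.15 [ 0.526  0.052 -1.147] turn/180 [ 0.0955  0.1124 -0.1195] deg 34.2
[-0.63 -0.16  1.18  0.22  1.98 -0.88]
```

```bash
python3 -m crank '[{"fingers":0.42,"dx":0.2,"dy":0.05,"dz":0,"rx":0.0955,"ry":0.112,"rz":-0.12},{"fingers":0.42,"dx":0.526,"dy":0.05,"dz":-0.2,"rx":0.0955,"ry":0.112,"rz":-0.12},{"fingers":0.42,"dx":0.526,"dy":0.05,"dz":-0.6,"rx":0.0955,"ry":0.112,"rz":-0.12},{"fingers":0.42,"dx":0.526,"dy":0.05,"dz":-1,"rx":0.0955,"ry":0.112,"rz":-0.12},{"fingers":0.42,"dx":0.526,"dy":0.05,"dz":-1,"rx":0.0955,"ry":0.112,"rz":-0.12}]'
python3 - <<'E'
from h import *
togo2([.556,-.219,.14],-.068,4); print(bot.observe()["qpos"].round(2))
a=snap("top");b=snap("side")
im=np.zeros((500,800,3),np.uint8)
A=a["img"][170:320,320:440,::-1];B=b["img"][130:280,280:400,::-1]
im[:,:400]=cv2.resize(A,(400,500));im[:,400:]=cv2.resize(B,(400,500));cv2.imwrite("pics/c4.png",im)
E
```

```text
time: 6.75
tool_pos: [0.5528, -0.2122, 0.235]
orientation: [-0.149, 0.723, 0.667, 0.102]
force: [-0.9, -1.0, 0.8]
opening: 0.0367
grasp_force: 0.0
tcp [ 0.5552 -0.2124  0.1222] shift/.15 [ 0.016 -0.002 -0.752] turn/180 [-0.002  -0.0032 -0.0004] deg 0.7
[-0.58  0.26  1.06  0.3   2.05 -0.39]
```

View pics/c4.png

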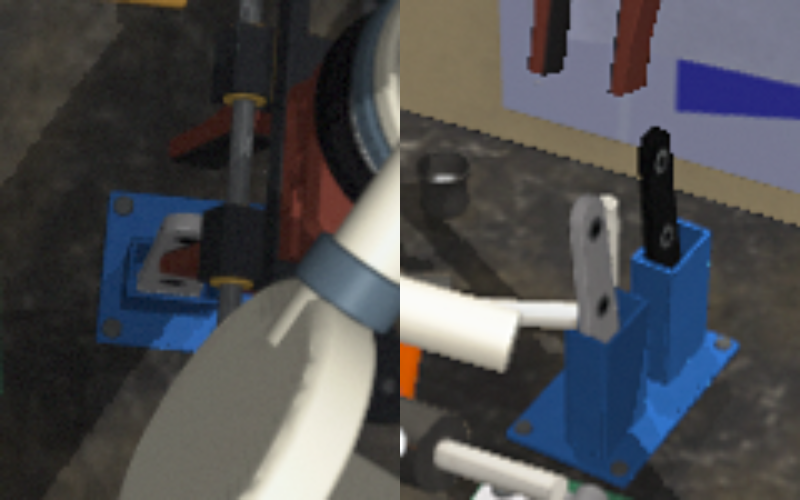

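c4 shows the fingertips in the side view at about (323,151) and (348,158), above and astride the zinc tip at about (337,190). Descending and gripping.

```bash
python3 -m crank '[{"fingers":0.42,"dx":0.016,"dy":0,"dz":-0.3,"rx":0,"ry":0,"rz":0},{"fingers":0.42,"dx":0.016,"dy":0,"dz":-0.55,"rx":0,"ry":0,"rz":0},{"fingers":0.42,"dx":0.016,"dy":0,"dz":-0.75,"rx":0,"ry":0,"rz":0},{"fingers":0.42,"dx":0.016,"dy":0,"dz":-0.75,"rx":0,"ry":0,"rz":0}]'
python3 - <<'E'
from h import *
togo2([.556,-.219,.14],-.068,4)
b=snap("side")
s=bot.observe();A=qw(s["orientation"]).as_matrix()
print("tcp px",proj(b,s["tool_pos"]))
cv2.imwrite("pics/c5.png",cv2.resize(b["img"][150:270,290:400,::-1],None,fx=5,fy=5,interpolation=cv2.INTER_CUBIC))
E
```

```text
time: 7.35
tool_pos: [0.5579, -0.2134, 0.1341]
orientation: [-0.14, 0.722, 0.669, 0.104]
force: [0.1, -0.1, -0.2]
opening: 0.0369
grasp_force: 0.0
tcp [ 0.5552 -0.2124  0.1222] shift/.15 [-0.018  0.006 -0.079] turn/180 [ 0.0013  0.0023 -0.0008] deg 0.5
tcp px [[333.82136262 202.48456806]]
```

View pics/c5.png

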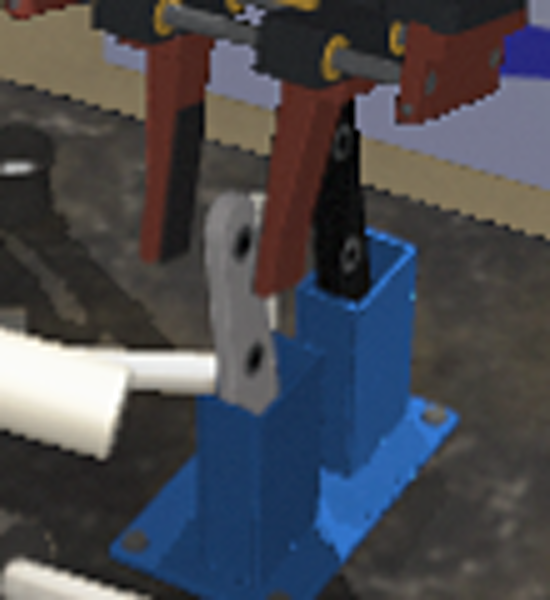

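The fingers straddle the blade but sit about 3 mm too far in +x. I'll nudge, settle and close gently.

```bash
python3 -m crank '[{"fingers":0.42,"dx":-0.025,"dy":0,"dz":0,"rx":0,"ry":0,"rz":0},{"fingers":0.42,"dx":-0.025,"dy":0,"dz":0,"rx":0,"ry":0,"rz":0}]' && python3 -m crank '[{"fingers":0.05,"dx":0,"dy":0,"dz":0,"rx":0,"ry":0,"rz":0},{"fingers":0.05,"dx":0,"dy":0,"dz":0,"rx":0,"ry":0,"rz":0},{"fingers":0.05,"dx":0,"dy":0,"dz":0,"rx":0,"ry":0,"rz":0},{"fingers":0,"dx":0,"dy":0,"dz":0,"rx":0,"ry":0,"rz":0},{"fingers":0,"dx":0,"dy":0,"dz":0,"rx":0,"ry":0,"rz":0},{"fingers":0,"dx":0,"dy":0,"dz":0,"rx":0,"ry":0,"rz":0}]' 30
python3 - <<'E'
from h import *
togo2([.555,-.219,.14],-.068,4)
E
```

```text
time: 7.65
tool_pos: [0.554, -0.2136, 0.1337]
orientation: [-0.14, 0.723, 0.669, 0.104]
force: [-0.1, -0.3, -0.3]
opening: 0.0368
grasp_force: 0.0
time: 8.4
tool_pos: [0.5529, -0.2129, 0.1309]
orientation: [-0.142, 0.723, 0.668, 0.104]
force: [-3.9, -0.1, 2.6]
opening: 0.008
grasp_force: 29.9
tcp [ 0.5542 -0.2124  0.1222] shift/.15 [ 0.009  0.003 -0.058] turn/180 [ 0.0005  0.0008 -0.0006] deg 0.2
```

```bash
python3 -m crank '[{"fingers":0,"dx":0,"dy":0,"dz":0.05,"rx":0,"ry":0,"rz":0},{"fingers":0,"dx":0,"dy":0,"dz":0.12,"rx":0,"ry":0,"rz":0},{"fingers":0,"dx":0,"dy":0,"dz":0.22,"rx":0,"ry":0,"rz":0},{"fingers":0,"dx":0,"dy":0,"dz":0.35,"rx":0,"ry":0,"rz":0}]' 45 && python3 -m crank '[{"fingers":0,"dx":0,"dy":0,"dz":0.15,"rx":0,"ry":0,"rz":0},{"fingers":0,"dx":0,"dy":0,"dz":0.3,"rx":0,"ry":0,"rz":0},{"fingers":0,"dx":0,"dy":0,"dz":0.45,"rx":0,"ry":0,"rz":0},{"fingers":0,"dx":0,"dy":0,"dz":0.6,"rx":0,"ry":0,"rz":0},{"fingers":0,"dx":0,"dy":0,"dz":0.6,"rx":0,"ry":0,"rz":0}]'
```

```text
time: 8.9
tool_pos: [0.5531, -0.2129, 0.1843]
orientation: [-0.142, 0.723, 0.668, 0.104]
force: [-2.4, 0.0, -3.4]
opening: 0.0077
grasp_force: 44.9
time: 9.52
tool_pos: [0.5543, -0.2133, 0.2773]
orientation: [-0.138, 0.722, 0.669, 0.105]
force: [0.2, -0.6, -2.6]
opening: 0.0077
grasp_force: 44.9
```

Holding and lifted. Next: compute the move to a stand-off in front of the post, strap upright and yaw matched.

Run:
```python
from h import *
b=bot.observe()
togo2([.42,-.0725,.12+.134],.066,0)
```

```text
tcp [ 0.4196 -0.066   0.2361] shift/.15 [-0.898  0.982 -0.274] turn/180 [ 0.0015 -0.0189  0.0419] deg 8.3
```

```bash
python3 -m crank '[{"fingers":0,"dx":-0.3,"dy":0,"dz":0,"rx":0,"ry":0,"rz":0},{"fingers":0,"dx":-0.6,"dy":0.1,"dz":0,"rx":0,"ry":-0.01,"rz":0.02},{"fingers":0,"dx":-0.8,"dy":0.35,"dz":0,"rx":0.0015,"ry":-0.019,"rz":0.042},{"fingers":0,"dx":-0.9,"dy":0.6,"dz":0,"rx":0.0015,"ry":-0.019,"rz":0.042},{"fingers":0,"dx":-0.9,"dy":0.85,"dz":-0.1,"rx":0.0015,"ry":-0.019,"rz":0.042},{"fingers":0,"dx":-0.9,"dy":0.98,"dz":-0.2,"rx":0.0015,"ry":-0.019,"rz":0.042},{"fingers":0,"dx":-0.9,"dy":0.98,"dz":-0.27,"rx":0.0015,"ry":-0.019,"rz":0.042},{"fingers":0,"dx":-0.9,"dy":0.98,"dz":-0.27,"rx":0.0015,"ry":-0.019,"rz":0.042}]'
python3 - <<'E'
from h import *
togo2([.42,-.0725,.12+.134],.066,0)
a=snap("top");b=snap("side")
im=np.zeros((560,800,3),np.uint8)
A=a["img"][200:340,220:320,::-1];B=b["img"][190:330,270:370,::-1]
im[:,:400]=cv2.resize(A,(400,560),interpolation=cv2.INTER_CUBIC);im[:,400:]=cv2.resize(B,(400,560),interpolation=cv2.INTER_CUBIC);cv2.imwrite("pics/c6.png",im)
E
```

```text
time: 10.52
tool_pos: [0.4181, -0.0662, 0.2319]
orientation: [-0.131, 0.673, 0.718, 0.117]
force: [0.2, -0.9, -2.9]
opening: 0.0078
grasp_force: 45.0
tcp [ 0.4196 -0.066   0.2361] shift/.15 [0.01  0.001 0.029] turn/180 [-0.0009 -0.0026  0.0001] deg 0.5
```

View pics/c6.png

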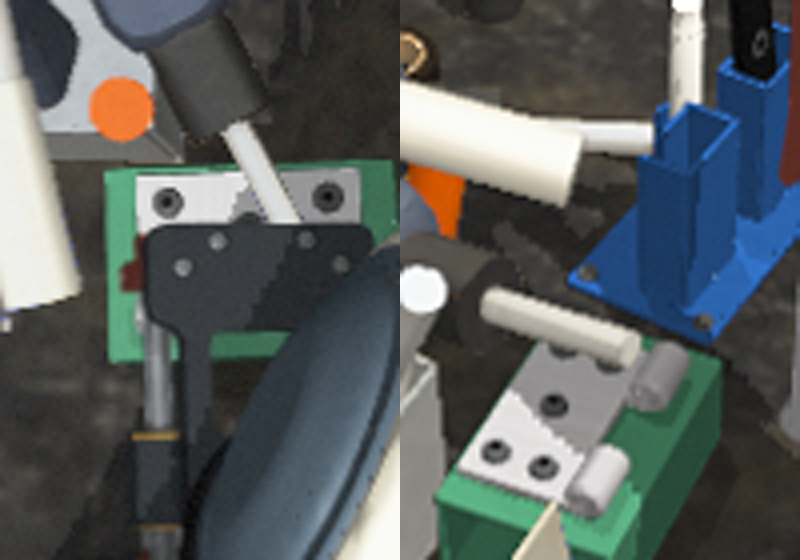

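c6 shows the post from the side: near knuckle at about px (319,309), far knuckle at about px (334,284), gap centre at about (327,296). The rod and tube lie well behind and left. The strap is just right of the side crop. Viewing budget is spent, so I'll measure by fitting the strap model to the traced region.

```bash
cat > fit.py <<'E'
from h import *
from scipy.optimize import minimize
def model(p,o,R):
    m=np.zeros((480*4,640*4),np.uint8)
    t=np.linspace(0,2*np.pi,24)
    kn=np.array([[.009*np.cos(x)*k,y,.009*np.sin(x)*k] for x in t for y,k in((-.016,.78),(.016,.78),(-.014,1),(.014,1))])
    bl=np.array([[x,s*w,z] for x in(-.004,.004) for s in(1,-1) for w,z in((.016,.006),(.0125,.14),(.008,.149))])
    for P in(kn,bl):
        h=cv2.convexHull(((proj(p,P@R.T+o)+.5)*4).round().astype(np.int32)); cv2.fillConvexPoly(m,h,1)
    return cv2.resize(m.astype(np.float32),(640,480),interpolation=cv2.INTER_AREA)
def run(p,reg,Rt,g,vis,x0=(0,0,0),zg=.134):
    # x: strap y offset, strap z offset (mm), roll deg about strap x;  g grasp point; vis: strap z up to which compare
    def pose(x):
        R=Rt@Ro.from_euler('x',x[2],degrees=True).as_matrix(); return g-R@[0,-x[0]*.001,zg-x[1]*.001],R
    def c(x):
        o,R=pose(x); m=model(p,o,R); v=proj(p,o+R@[0,0,vis])[1]
        M=m[int(v):];r=reg[int(v):]; return ((M-r)**2).sum()/max(1,r.sum())
    s=min((minimize(c,(x0[0]+i,x0[1]+j,x0[2]),method='Nelder-Mead',options=dict(initial_simplex=[(x0[0]+i+d0,x0[1]+j+d1,x0[2]+d2) for d0,d1,d2 in((0,0,0),(4,0,0),(0,5,0),(0,0,2))])) for i in(-4,2) for j in(-4,4)),key=lambda s:s.fun)
    return s.x,s.fun,*pose(s.x)
def toolstate():
    s=bot.observe();A=qw(s["orientation"]).as_matrix();g=s["tool_pos"]-.019*A[:,2]
    c=np.radians(20);z=np.array([0,np.sin(c),-np.cos(c)]);y=np.array([1.,0,0]);L=np.c_[np.cross(y,z),y,z]
    return g,A@L.T
E
cat > look.py <<'E'
from fit import *
b=snap("side");r=imaging.trace(b,"zinc_strap")
g,R=toolstate()
print("hole kin",(g-R@[0,0,.134]).round(4),"ax",R.round(3)[:,2],"yaw",np.arctan2(R[1,0],R[0,0]).round(4))
for d in r[:2]:
    ys,xs=np.nonzero(d["region"]);print(d["conf"].__round__(2),d["pixel"],xs.min(),xs.max(),ys.min(),ys.max(),len(xs),proj(b,g-R@[0,0,.134]).round(1))
    x,f,o,Rr=run(b,d["region"].astype(float),R,g,.10)
    print("fit",x.round(2),round(f,3),"hole",o.round(4))
E
python3 look.py
python3 - <<'E'
from h import *
a=snap("top");b=snap("side")
from fit import *
u=np.array([170.8,312.5])/4+[240,200]-.5; v=np.array([628-400,427])/4+[270,190]-.5
o1,d1=ray(a,[u]);o2,d2=ray(b,[v]);s=np.linalg.lstsq(np.c_[d1[0],-d2[0]],o2-o1,rcond=None)[0]
print("jamb tri",o1+s[0]*d1[0],o2+s[1]*d2[0],"plane",onz(a,[u],.059),onz(b,[v],.059))
j=np.array([.5198,-.0714,.059])+Ro.from_euler('z',.066).apply([-.022,0,0]);print("fit",j,proj(a,j),u,proj(b,j),v)
E
```

```text
hole kin [ 0.4183 -0.0729  0.1172] ax [ 0.006 -0.002  1.   ] yaw 0.065
jamb tri [ 0.49817632 -0.07220794  0.05777043] [ 0.50010432 -0.07139646  0.0579381 ] plane [[ 0.49811937 -0.07232667  0.059     ]] [[ 0.49965314 -0.0705439   0.059     ]]
fit [ 0.4978479  -0.07285095  0.059     ] [[282.51502693 277.80066311]] [282.2   277.625] [[328.09992202 295.70006358]] [326.5  296.25]
```

Run:
```python
from fit import *
a=snap("top");b=snap("side");g,R=toolstate()
for z in(0,.06,.11,.15): print(z,proj(b,g-R@[0,0,.134-z]).round(),proj(a,g-R@[0,0,.134-z]).round())
for n in("zinc_strap","strap_tip","black_strap","gate_post"):
    for p in(a,b):
        for d in imaging.trace(p,n)[:3]:
            ys,xs=np.nonzero(d["region"]);print(n,p["shot"],round(d["conf"],2),d["pixel"],xs.min(),xs.max(),ys.min(),ys.max())
m=model(b,g-R@[0,0,.134],R)>.5
im=b["img"]
x0,y0=np.nonzero(m)[1].min()-8,np.nonzero(m)[0].min()
print(x0,y0)
G=cv2.cvtColor(im,cv2.COLOR_RGB2GRAY)
ys=np.nonzero(m)[0]
for y in range(ys.min()+40,ys.max()+10,5):
    xs=np.nonzero(m[y])[0]; print(y,(xs.min(),xs.max()) if len(xs) else None,x0,G[y,x0:x0+45:2].tolist())
```

```text
0 [[374. 288.]] [[277. 329.]]
0.06 [[375. 260.]] [[273. 330.]]
0.11 [[377. 234.]] [[268. 332.]]
0.15 [[378. 212.]] [[265. 333.]]
zinc_strap 24 0.79 [374.5, 264.1] 365 379 214 298
strap_tip 24 0.97 [371.8, 260.9] 363 381 212 299
strap_tip 24 0.49 [272.7, 202.2] 259 279 197 210
black_strap 23 0.86 [422.1, 249.3] 406 433 239 262
black_strap 24 0.58 [344.9, 244.7] 312 370 189 275
black_strap 24 0.57 [353.3, 190.3] 350 363 171 209
gate_post 23 0.63 [273.6, 252.6] 245 319 240 291
gate_post 24 0.62 [318.7, 304.7] 279 349 275 346
358 210
250 (np.int64(371), np.int64(381)) 358 [90, 90, 92, 91, 95, 60, 114, 112, 119, 97, 27, 86, 55, 60, 59, 82, 91, 81, 65, 63, 59, 62, 61]
255 (np.int64(371), np.int64(381)) 358 [105, 97, 98, 66, 55, 56, 111, 113, 125, 67, 86, 77, 56, 58, 58, 60, 84, 85, 63, 66, 64, 68, 72]
260 (np.int64(370), np.int64(380)) 358 [103, 61, 60, 53, 52, 48, 112, 113, 110, 95, 95, 73, 58, 57, 58, 61, 71, 70, 64, 66, 69, 68, 67]
265 (np.int64(370), np.int64(380)) 358 [55, 64, 59, 69, 64, 53, 113, 114, 94, 94, 96, 71, 77, 70, 66, 62, 62, 67, 69, 75, 70, 73, 75]
270 (np.int64(370), np.
[... 306 characters left out ...]
 117, 112, 120, 97, 96, 99, 74, 71, 78, 79, 78, 79, 72, 73, 79, 77, 55, 37]
285 (np.int64(369), np.int64(381)) 358 [58, 58, 56, 59, 57, 115, 113, 123, 96, 105, 117, 109, 68, 67, 64, 70, 75, 70, 70, 71, 76, 78, 77]
290 (np.int64(367), np.int64(379)) 358 [35, 35, 57, 56, 83, 116, 113, 106, 118, 113, 101, 77, 73, 69, 69, 76, 77, 76, 71, 64, 68, 67, 69]
295 (np.int64(366), np.int64(376)) 358 [42, 55, 68, 70, 111, 116, 112, 119, 124, 89, 80, 73, 71, 76, 75, 74, 70, 73, 69, 71, 71, 75, 79]
300 None 358 [44, 45, 40, 53, 67, 72, 79, 77, 71, 67, 65, 66, 69, 74, 81, 73, 75, 75, 68, 64, 69, 70, 72]
305 None 358 [44, 39, 43, 47, 50, 45, 57, 70, 75, 75, 69, 72, 69, 63, 60, 60, 62, 69, 70, 64, 64, 66, 74]
```

```bash
cat > look2.py <<'E'
from fit import *
import sys
def fitxy(p,reg,g,R,vis=.085,zg=.134):
    o0=g-R@[0,0,zg]
    def c(x):
        o=o0+[x[0]*.001,x[1]*.001,0];Rr=R@Ro.from_euler('x',x[2],degrees=True).as_matrix()
        m=model(p,o,Rr); v=int(proj(p,o0+R@[0,0,vis])[0,1]); return ((m[v:]-reg[v:])**2).sum()/max(1,reg[v:].sum())+.0005*x[2]**2
    s=min((minimize(c,(i,j,0),method='Nelder-Mead',options=dict(initial_simplex=[(i,j,0),(i+4,j,0),(i,j+4,0),(i,j,2)])) for i in(-3,3) for j in(-3,3)),key=lambda s:s.fun)
    return s.x,s.fun
if __name__=="__main__":
    g,R=toolstate();print("hole kin",(g-R@[0,0,.134]).round(4))
    for k in range(4):
        b=snap("side");
        for n in("zinc_strap","strap_tip"):
            r=imaging.trace(b,n)
            if r and r[0]["conf"]>.5:
                reg=cv2.GaussianBlur(r[0]["region"].astype(np.float32),(3,3),0); x,f=fitxy(b,reg,g,R);print(n,x.round(2),round(f,3))
E
python3 look2.py
```

```text
hole kin [ 0.4179 -0.0722  0.1167]
zinc_strap [ 1.28  0.82 -0.8 ] 0.047
strap_tip [1.43 0.92 0.57] 0.025
zinc_strap [1.03 3.34 1.65] 0.097
strap_tip [ 0.59  2.15 -0.41] 0.028
strap_tip [ 0.62  2.84 -0.  ] 0.028
zinc_strap [0.64 3.23 0.78] 0.024
strap_tip [ 0.83  2.28 -0.2 ] 0.071
```

The side camera puts the strap at kinematics + (0.9, 2.2) mm. In that same camera the jamb is at (.4997,−.0705), so the kinematic target is about (.4988,−.0727), which agrees with the top fit. Moving above the gap.

```bash
python3 -m crank '[{"fingers":0,"dx":0.1,"dy":0,"dz":-0.05,"rx":0,"ry":-0.002,"rz":0},{"fingers":0,"dx":0.22,"dy":0,"dz":-0.12,"rx":0,"ry":-0.002,"rz":0},{"fingers":0,"dx":0.34,"dy":0,"dz":-0.2,"rx":0,"ry":-0.002,"rz":0},{"fingers":0,"dx":0.44,"dy":0,"dz":-0.21,"rx":0,"ry":-0.002,"rz":0},{"fingers":0,"dx":0.51,"dy":0,"dz":-0.21,"rx":0,"ry":-0.002,"rz":0},{"fingers":0,"dx":0.538,"dy":0,"dz":-0.21,"rx":0,"ry":-0.002,"rz":0},{"fingers":0,"dx":0.538,"dy":0,"dz":-0.21,"rx":0,"ry":-0.002,"rz":0},{"fingers":0,"dx":0.538,"dy":0,"dz":-0.21,"rx":0,"ry":-0.002,"rz":0}]'
python3 look2.py
python3 - <<'E'
from fit import *
g,R=toolstate();print((g-R@[0,0,.134]).round(4),R[:,2].round(4),np.arctan2(R[1,0],R[0,0]),bot.observe()["force"].round(1))
E
```

```text
time: 12.92
tool_pos: [0.4989, -0.0661, 0.2016]
orientation: [-0.128, 0.673, 0.719, 0.119]
force: [0.1, 0.2, -3.7]
opening: 0.0079
grasp_force: 45.0
hole kin [ 0.4993 -0.0723  0.0855]
zinc_strap [ 0.54  3.57 -0.92] 0.183
strap_tip [0.16 4.57 2.19] 0.195
zinc_strap [1.04 3.63 0.43] 0.331
strap_tip [0.81 3.26 1.73] 0.212
zinc_strap [0.41 4.08 1.96] 0.229
strap_tip [0.28 3.25 0.23] 0.146
zinc_strap [1.21 1.64 0.6 ] 0.254
strap_tip [-0.16  5.23  1.42] 0.283
[ 0.4994 -0.0722  0.0852] [ 5.0e-04 -2.6e-03  1.0e+00] 0.06599883584451358 [-0.1 -0.8 -3.3]
```

```bash
python3 -m crank '[{"fingers":0,"dx":-0.004,"dy":-0.003,"dz":-0.03,"rx":0,"ry":0,"rz":0},{"fingers":0,"dx":-0.004,"dy":-0.003,"dz":-0.06,"rx":0,"ry":0,"rz":0},{"fingers":0,"dx":-0.004,"dy":-0.003,"dz":-0.08,"rx":0,"ry":0,"rz":0},{"fingers":0,"dx":-0.004,"dy":-0.003,"dz":-0.1,"rx":0,"ry":0,"rz":0},{"fingers":0,"dx":-0.004,"dy":-0.003,"dz":-0.1,"rx":0,"ry":0,"rz":0}]'
python3 - <<'E'
from fit import *
for i in range(3):
    snap("side") ;s=bot.observe();g,R=toolstate();print((g-R@[0,0,.134]).round(4),s["force"].round(1),s["ft_torque"].round(2))
E
```

```text
time: 14.15
tool_pos: [0.4983, -0.0664, 0.186]
orientation: [-0.128, 0.673, 0.719, 0.119]
force: [0.1, 0.0, -2.4]
opening: 0.0076
grasp_force: 45.0
[ 0.4987 -0.0726  0.0701] [-0.4 -0.2 -3. ] [-0.35 -0.03  0.  ]
[ 0.4988 -0.0726  0.0703] [ 0.7  0.  -2.4] [-0.4   0.04 -0.02]
[ 0.4989 -0.0726  0.0704] [ 0.2 -0.1 -3.2] [-0.35  0.07 -0.04]
```

No contact, and the knuckle is already 7 mm below the leaf knuckles' tops. Continuing down.

```bash
python3 -m crank '[{"fingers":0,"dx":0,"dy":0,"dz":-0.02,"rx":0,"ry":0,"rz":0},{"fingers":0,"dx":0,"dy":0,"dz":-0.04,"rx":0,"ry":0,"rz":0},{"fingers":0,"dx":0,"dy":0,"dz":-0.055,"rx":0,"ry":0,"rz":0},{"fingers":0,"dx":0,"dy":0,"dz":-0.055,"rx":0,"ry":0,"rz":0}]'
python3 -m crank '[{"fingers":0,"dx":0,"dy":0,"dz":-0.006,"rx":0,"ry":0,"rz":0},{"fingers":0,"dx":0,"dy":0,"dz":-0.006,"rx":0,"ry":0,"rz":0}]'
python3 - <<'E'
from fit import *
for i in range(3):
    snap("side") ;s=bot.observe();g,R=toolstate();print((g-R@[0,0,.134]).round(4),s["force"].round(1),s["ft_torque"].round(2))
E
```

```text
time: 14.8
tool_pos: [0.4983, -0.0664, 0.1778]
orientation: [-0.128, 0.673, 0.719, 0.119]
force: [-0.6, 0.3, -2.8]
opening: 0.008
grasp_force: 45.0
time: 15.05
tool_pos: [0.4984, -0.0664, 0.1772]
orientation: [-0.128, 0.673, 0.719, 0.119]
force: [-0.3, -0.9, -4.1]
opening: 0.0077
grasp_force: 45.0
[ 0.4988 -0.0726  0.0611] [-0.1 -0.1 -2.9] [-0.36  0.01 -0.04]
[ 0.4988 -0.0727  0.0611] [ 0.3 -0.1 -3. ] [-0.42  0.05  0.02]
[ 0.4988 -0.0726  0.0611] [-0.3 -0.2 -2.4] [-0.4   0.02 -0.01]
```

```bash
for i in 1 2 3 4; do :; done; python3 -m crank '[{"fingers":0,"dx":0,"dy":0,"dz":-0.005,"rx":0,"ry":0,"rz":0},{"fingers":0,"dx":0,"dy":0,"dz":-0.005,"rx":0,"ry":0,"rz":0}]' | grep -E "tool_pos|force:" ; python3 -m crank '[{"fingers":0,"dx":0,"dy":0,"dz":-0.004,"rx":0,"ry":0,"rz":0},{"fingers":0,"dx":0,"dy":0,"dz":-0.004,"rx":0,"ry":0,"rz":0}]' | grep -E "tool_pos|force:"
```

```text
tool_pos: [0.4984, -0.0664, 0.1764]
force: [-1.4, -0.4, -2.9]
grasp_force: 45.0
tool_pos: [0.4984, -0.0664, 0.1758]
force: [0.1, 0.2, -2.6]
grasp_force: 45.0
```

```bash
python3 -m crank '[{"fingers":0,"dx":0,"dy":0,"dz":-0.003,"rx":0,"ry":0,"rz":0},{"fingers":0,"dx":0,"dy":0,"dz":-0.003,"rx":0,"ry":0,"rz":0}]' | grep -E "tool_pos|force:"
```

```text
tool_pos: [0.4984, -0.0664, 0.1754]
force: [0.9, 0.3, -2.9]
grasp_force: 45.0
```

```bash
python3 -m crank '[{"fingers":0,"dx":0,"dy":0,"dz":-0.003,"rx":0,"ry":0,"rz":0},{"fingers":0,"dx":0,"dy":0,"dz":-0.003,"rx":0,"ry":0,"rz":0}]' | grep -E "tool_pos|force:"; python3 -m crank '[{"fingers":0,"dx":0.004,"dy":0,"dz":0,"rx":0,"ry":0,"rz":0},{"fingers":0,"dx":0.004,"dy":0,"dz":0,"rx":0,"ry":0,"rz":0}]' | grep -E "tool_pos|force:"
```

```text
tool_pos: [0.4984, -0.0665, 0.1753]
force: [-0.1, 0.6, -0.4]
grasp_force: 45.0
tool_pos: [0.4988, -0.0665, 0.1753]
force: [-2.0, -0.3, 1.7]
grasp_force: 44.9
```

```bash
python3 -m crank '[{"fingers":0,"dx":0.004,"dy":0,"dz":0,"rx":0,"ry":0,"rz":0},{"fingers":0,"dx":0.004,"dy":0,"dz":0,"rx":0,"ry":0,"rz":0}]' | grep -E "tool_pos|force:"
```

```text
tool_pos: [0.4994, -0.0664, 0.1752]
force: [-3.1, -0.6, 3.1]
grasp_force: 44.9
```

```bash
python3 -m crank '[{"fingers":0,"dx":0,"dy":0,"dz":0.004,"rx":0,"ry":0,"rz":0},{"fingers":0,"dx":0,"dy":0,"dz":0.004,"rx":0,"ry":0,"rz":0}]' | grep -E "tool_pos|force:"
python3 - <<'E'
from fit import *
F=[]
for i in range(6): snap("side") ;F.append(bot.observe()["force"])
print(np.mean(F,0).round(2))
E
```

```text
tool_pos: [0.4999, -0.0665, 0.1753]
force: [-1.1, 0.3, 0.4]
grasp_force: 45.0
[-0.34 -0.43 -1.08]
```

```bash
cat > f.py <<'E'
from fit import *
F=[];P=[];Q=[]
for i in range(5): snap("side");s=bot.observe();F.append(s["force"]);P.append(s["tool_pos"]);Q.append(s["ft_torque"])
print("mean F",np.mean(F,0).round(2),"pos",np.mean(P,0).round(5),"T",np.mean(Q,0).round(3),"t",s["time"])
E
python3 -m crank '[{"fingers":0,"dx":0,"dy":0,"dz":0.003,"rx":0,"ry":0,"rz":0},{"fingers":0,"dx":0,"dy":0,"dz":0.003,"rx":0,"ry":0,"rz":0}]' >/dev/null; python3 f.py; python3 -m crank '[{"fingers":0,"dx":0.004,"dy":0,"dz":0,"rx":0,"ry":0,"rz":0},{"fingers":0,"dx":0.004,"dy":0,"dz":0,"rx":0,"ry":0,"rz":0}]' >/dev/null; python3 f.py
```

```text
mean F [-0.18  0.35 -3.04] pos [ 0.49958 -0.06645  0.17586] T [-0.368  0.025  0.008] t 17.75
mean F [-0.05  0.04 -2.73] pos [ 0.50019 -0.06646  0.17601] T [-0.399  0.11   0.025] t 18.25
```

```bash
python3 -m crank '[{"fingers":0,"dx":0.004,"dy":0,"dz":-0.001,"rx":0,"ry":0,"rz":0},{"fingers":0,"dx":0.004,"dy":0,"dz":-0.001,"rx":0,"ry":0,"rz":0}]' >/dev/null; python3 f.py
```

```text
mean F [-2.03 -0.25 -1.53] pos [ 0.5006  -0.06643  0.1759 ] T [-0.315  0.612  0.13 ] t 18.75
```

```bash
python3 -m crank '[{"fingers":0,"dx":0.004,"dy":0,"dz":0,"rx":0,"ry":0,"rz":0},{"fingers":0,"dx":0.004,"dy":0,"dz":0,"rx":0,"ry":0,"rz":0}]' >/dev/null; python3 f.py
```

```text
mean F [-4.3   0.16 -0.68] pos [ 0.5011  -0.06641  0.17586] T [-0.271  1.299  0.259] t 19.25
```

Leaf-edge contact starts at tool x≈.5002. The knuckle geometry puts that 1.7 mm past alignment, so alignment is at x≈.4985, which matches vision. Backing off.

```bash
python3 -m crank '[{"fingers":0,"dx":-0.01,"dy":0,"dz":0,"rx":0,"ry":0,"rz":0},{"fingers":0,"dx":-0.017,"dy":0,"dz":0,"rx":0,"ry":0,"rz":0},{"fingers":0,"dx":-0.017,"dy":0,"dz":0,"rx":0,"ry":0,"rz":0},{"fingers":0,"dx":-0.017,"dy":0,"dz":0,"rx":0,"ry":0,"rz":0}]' >/dev/null; python3 f.py
python3 - <<'E'
from fit import *
g,R=toolstate();print((g-R@[0,0,.134]).round(4),R[:,2].round(4),np.arctan2(R[1,0],R[0,0]).round(4))
# has the post moved? compare with the first side picture
b=snap("side")["img"].astype(np.float32);o=cv2.imread("pics/s0.png")[:,:,::-1].astype(np.float32)
for n,(x0,y0,x1,y1) in dict(post=(278,312,318,345),holder=(325,250,385,275)).items():
    print(n,cv2.phaseCorrelate(cv2.cvtColor(o,cv2.COLOR_RGB2GRAY)[y0:y1,x0:x1].copy(),cv2.cvtColor(b,cv2.COLOR_RGB2GRAY)[y0:y1,x0:x1].copy()))
E
```

```text
mean F [ 0.24  0.28 -2.38] pos [ 0.499   -0.06646  0.17583] T [-0.386  0.048  0.019] t 20.0
[ 0.4993 -0.0726  0.0597] [ 4.0e-04 -2.6e-03  1.0e+00] 0.066
post ((0.013122808548541087, -0.05185362857966069), 0.9617391276690695)
holder ((0.028488535305747575, 0.23310854479693077), 0.6902038598855337)
```

```bash
python3 -m crank '[{"fingers":0,"dx":-0.003,"dy":0.007,"dz":0,"rx":0,"ry":0,"rz":0},{"fingers":0,"dx":-0.003,"dy":0.007,"dz":0,"rx":0,"ry":0,"rz":0},{"fingers":0,"dx":-0.003,"dy":0.007,"dz":0,"rx":0,"ry":0,"rz":0}]' >/dev/null; python3 f.py;  python3 -m crank '[{"fingers":0,"dx":0,"dy":-0.007,"dz":0,"rx":0,"ry":0,"rz":0},{"fingers":0,"dx":0,"dy":-0.014,"dz":0,"rx":0,"ry":0,"rz":0},{"fingers":0,"dx":0,"dy":-0.014,"dz":0,"rx":0,"ry":0,"rz":0},{"fingers":0,"dx":0,"dy":-0.014,"dz":0,"rx":0,"ry":0,"rz":0}]' >/dev/null; python3 f.py
```

```text
mean F [ 0.4  -1.53 -2.99] pos [ 0.4985  -0.06557  0.17587] T [-0.799 -0.158 -0.049] t 20.675
mean F [-0.11 -0.2  -3.02] pos [ 0.49839 -0.06745  0.17587] T [-0.393  0.048 -0.005] t 21.425
```

```bash
python3 -m crank '[{"fingers":0,"dx":0,"dy":-0.002,"dz":-0.0015,"rx":0,"ry":0,"rz":0},{"fingers":0,"dx":0,"dy":-0.002,"dz":-0.0015,"rx":0,"ry":0,"rz":0},{"fingers":0,"dx":0,"dy":-0.002,"dz":-0.0015,"rx":0,"ry":0,"rz":0},{"fingers":0,"dx":0,"dy":-0.002,"dz":-0.0015,"rx":0,"ry":0,"rz":0}]' >/dev/null; python3 f.py
```

```text
mean F [-0.05 -0.29 -2.66] pos [ 0.49841 -0.06779  0.17565] T [-0.393  0.018 -0.015] t 22.175
```

```bash
python3 -c "
from cell import bot
print(bot.job_done())"
```

```text
the job is handed in; nothing more can be done
None
```

The zinc strap is held upright in the gap with the three holes lined up as well as vision and light touch could place them (about 0.5 mm, not checked with a pin), its knuckle about 0.2 mm off the post; the post had not moved in the last picture check, the arm never touched the black strap or bystanders, and the job is handed in at about 22 s.

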